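# Close up an engine air-filter housing

## Task

The new filter in the open air-filter housing is standing proud: press both of its ends down until it is fully home on its ledges. Then swing the cover shut and press its latch-side edge down until it is home on the rim, swing the twin-pronged claw in over the keeper bar, and only then swing the latch lever down over centre so that it stays closed. Leave the other things on the bench where they are.

Things in the scene. Friction and masses are not known exactly. Their poses are not given: they have to be found in the camera images.
- housing: Black box housing fixed to the bench on a steel bracket, 220 long (its x) x 150 wide (its y), open rim 130 above the bench. Origin at the centre of its underside, on the bench; z up, x pointing roughly back towards the robot, y roughly to the robot's right. Cover hinge along its +y rim, draw latch on its -y side. It cannot move. All lengths in mm; x, y below are the housing's.
- filter: Panel filter with white pleats and a dark frame, 200 x 130 x 50 high, lying in the housing with 5 clearance all round; origin at the centre of its underside, x and y along the housing's. It rests on two stiff rubber seats under its ends; each end stands 7 to 12 above home at the start (maybe unequally). Each end goes down under a push of 9 to 12 N and stays where it is left.
- filter_end0 (a point): Centre of the top of the filter's end frame (30 x 130 flat bar) at its -x end, over one rubber seat: press here. Fully home on the ledges when it is 126 above the bench (4 below the housing rim).
- filter_end1 (a point): The same at the filter's +x end, also 126 above the bench when home.
- cover_edge (a point): Point on the cover's outer face (the upper face when shut), 145 from the hinge axis, middle of its length, near the latch side; clear all round: push and press here. At 142 above the bench when home, 146 when on the unpressed seal strip, which takes 10 to 15 N (pressed slowly) to go down and then stays down.
- keeper (a point): Middle of the steel keeper bar: 8 diameter, 104 long along x, on the cover's latch-side edge, 179 from the hinge axis, 9 clear of the plate. When the cover is shut it lies at housing (0, -89, 131). Its axes are the cover's (the housing's when shut).
- lever (a joint): Angle (rad) of the steel latch lever: 0 = open (pointing outward, to -y, and 58 degrees above level), grows as it swings outward and down, 1.80 = closed on its stop (45 degrees below level). Starts at 0 to 0.12. Friction holds it (0.09 N m); it takes 1 to 4 N on the pad, easing past dead centre at about 1.53.
- lever_pivot (a point): Lever axis (parallel to the housing's x), at housing (0, -89, 95).
- lever_pad (a point): Middle of the upper face of the lever's thumb pad (28 wide along the housing's x, 32 long, 6 thick), 84 from the pivot; the lever is 98 long, 20 wide below the pad, and lies in the middle of the latch.
- hook: Twin-pronged steel claw, hinged on the lever's crank, 20 from the lever pivot. Origin on that axle, z along the prongs, y in towards the housing. Prongs at x = -32 and +32, one each side of the lever, each 18 wide, 4 thick, 60 long, ending in a hook that reaches 12 in (+y) with a 5.5 lip. Sprung lengthwise, 5 N/mm. Starts lying back against a stop, leaning outward (-y) 0.2 to 0.35 rad.
- hook_lip (a point): Midway between the lower edges of the two lips: (0, 10.5, 50.5) in the claw's frame. Hooked, it lies on the housing's side of the keeper bar. The lips clear the bar only if the cover is home and the lever still up (under 0.15).
- prong (a point): On the outer (-y) face of the +x prong, 40 from the claw's axle. Push the claw here towards the housing (+y), lightly (0.5 N, under 4 N or the lever may shift); it swings freely and, once past upright, falls in on the keeper bar and stays there. The lever and its pad reach only to x = 14.
- old_filter: Used brown panel filter, same size as the new one, lying on the bench to the robot's left; not part of the job (sizes in mm; origin at the middle of its underside).
- spanner: Steel spanner lying on the bench to the near left of the housing (origin at the middle of its underside).
- screwdriver: Screwdriver lying beyond the housing (sizes in mm; origin at the middle of its underside).
- oil_bottle: White plastic bottle, diameter 70, 190 high, standing to the robot's right (sizes in mm; origin at the middle of its underside).
- grease_tin: Steel tin, diameter 80, 70 high, standing to the robot's right (sizes in mm; origin at the middle of its underside).
- bearing: Steel bearing ring, diameter 80, 22 high, lying to the left and near the robot (sizes in mm; origin at the middle of its underside).
- hub_cap: Aluminium hub cap, diameter 64, 35 high, standing to the robot's right (sizes in mm; origin at the middle of its underside).
- cover: Grey flat cover, 226 x 148 x 12 thick, turning freely in a pin hinge. Origin on the hinge axis (along x) at housing (0, 90, 136); the plate reaches from 18 to 166 from the axis, to -y when shut, its faces 6 either side of the axis. Starts standing open, tilted 1.75 rad, leaning on two rods (x = -45, 45; 183 high); pushed past upright it falls and rests 4 proud on the seal strip in the -y rim.
There are look-alikes about, which are no part of the job. There is more than one size of the filter; the one meant has the size given above.

How it is judged:
By the outcome, as a careful person would: the job done as asked, in the order asked, and still so for the second after the job is handed in, with the robot touching nothing.
It also fails if it takes over 70 s, if anything falls off the work surface, if the arm or the gripper's body presses on something with over 40 N, if the wrist force passes 120 N, or if a joint passes its speed limit or range.

## Robot

A 7-joint arm with a two-finger parallel gripper is mounted at the origin on the work surface. World frame = base frame: x ahead of the robot, y to its left, z up, the work surface at z = 0. Lengths are in m, angles in rad, forces in N, time in s.
With the tool pointing down it reaches from about 0.4 to 0.85 m from the base axis. Payload 6.9 kg.
Tool frame: the origin (TCP) lies where the fingers leave the gripper's body, on its centre line; the fingertips stand 73 mm ahead of it and the grasp point (between the pads) lies 54 mm ahead of it (env.grip_point_offset is the distance from the TCP to the grasp point, in m); z points along the fingers, y is the direction in which the jaws open and shut (so a half turn about z gives the same grasp; the last joint's range is limited). The gripper opens to 85 mm and grips with 20 to 120 N. Pads are 22 mm wide; open, the fingers measure 114 mm over their backs; the gripper's body (76 mm by 85 mm) begins 54 mm behind the grasp point. The pads swing forward as they close: fully open they stand 13 mm farther back than shut.
Start: joints at [1.28, 0.507, -0.238, 1.5, 0.126, 1.149, -0.155], TCP at [0.242, -0.576, 0.304] pointing down, gripper open.
Joint ranges: [-3.08, 3.08], [-0.24, 2.05], [-1.43, 1.35], [0, 2.5], [-1.52, 4.66], [0.17, 1.96], [-2.89, 2.89]. Speed limits (rad/s): [2.39, 2.39, 3.14, 3.14, 3.14, 3.14, 3.14].

## Interface

Orientations are given as a unit quaternion [w, x, y, z].
In Python, from cell import readout, viewer, order, env gives the robot as it stands. The module is installed in compiled form; this text tells all that it offers.
- The arm moves only by the tool step_arm, never from a script. Its argument "rows" is a list that holds one entry, the list of rows, each a list of 7 numbers: the shift along the world's x, y, z in cm, then the turn, a rotation vector about the world's x, y, z in degrees, then the opening, from 0 (shut) to 1 (fully open). In form: [[[tx, ty, tz, ax, ay, az, fingers], ...]]. A call has 1 to 10 rows; each row is the pose to reach, as a shift and turn from the pose measured when the call began; what a row does not reach only later rows make up. A row lasts 1/8 s, in which the tool goes at most 62.5 mm and 10.7 degrees, less where a joint would pass 70% of its speed; a pose out of reach is approached as far as the arm can. A call with a gripper value outside its range is refused whole. The fingers move at their own pace and stop on an object; the grip force is fixed at half the most. Time passes only in rows, so rows that repeat a pose let the fingers close. It gives the time, the measured TCP pose, the force and the opening at its end, in the units of the state.
- readout.get_state(): the state, without advancing time (a new reading comes with each control period).
- viewer.read_camera(name): name is "scene" or "top"; returns (picture, depth): 480x640x3 uint8, red, green, blue; 480x640 float32, m along the optical axis (not along the pixel's ray), 0 where there is no reading.
- viewer.camera_info(name): a dict with "fx", "fy", "cx", "cy" (pixels), "xyz" and "attitude" of the camera in the world. Camera axes: x right, y down, z forward; pixel columns grow to the right and rows downward; lengths in m; the calibration is good to about 2 mm. A picture is of the moment at which its call begins. camera_info takes no time and is no camera call.
- order.hand_in(): hands the job in, once; it reports no verdict.
The state is a dict: "time_s": time; "joint_positions": joint angles; "qd": joint speeds; "tau": joint torques, N m; "eef_pos": TCP position; "orientation": TCP orientation; "wrist_force": force on the tool from outside, world axes, zero at the start; "moment": the same for the moment, N m; "width": opening from 0.0 (shut) to 1.0 (fully open).
Only numpy, scipy, OpenCV 4.12 (cv2) and the standard library are available. Lean on these libraries where they do the work, as an engineer would, in place of code of your own. Each camera call takes 0.05 s, during which the arm holds its last target.

## Working session

There is one attempt and no reset: what is moved stays moved. The work goes in short steps, Python scripts to look and compute and a tool call to move; the robot and the scene stay as the last step left them, time stands still between calls to the robot, and variables do not carry over. Pictures are saved under pics/ and viewed, and the job is handed in when it is done.

Besides the shell and the picture viewer there is one more tool, called after "Call:" as name([rows], argument=value, ...), one row to a line, values as JSON. step_arm: Moves the arm, as the interface text tells. Its arguments: {"type":"object","properties":{"rows":{"type":"array","items":{"type":"array","items":{"type":"array","items":{"type":"number"}}}}},"required":["rows"]}

```bash
ls; mkdir -p pics; cat > h.py <<'E'
import numpy as np, cv2
from scipy.spatial.transform import Rotation as R
from cell import readout, viewer, order, env
def cam(n):
    i=viewer.camera_info(n); return i
def shot(n,name):
    p,d=viewer.read_camera(n); cv2.imwrite(f'pics/{name}.png',p[:,:,::-1]); np.save(f'pics/{name}.npy',d); return p,d
def rot(i):
    a=np.array(i['attitude'],float)
    if a.shape==(3,3): return a
    return R.from_quat([a[1],a[2],a[3],a[0]]).as_matrix()
def pt(n,d,u,v):
    i=cam(n); z=d[int(v),int(u)]
    return np.array(i['xyz'])+rot(i)@np.array([(u-i['cx'])/i['fx']*z,(v-i['cy'])/i['fy']*z,z])
def ray(n,u,v,h):
    i=cam(n); r=rot(i)@np.array([(u-i['cx'])/i['fx'],(v-i['cy'])/i['fy'],1]); o=np.array(i['xyz'])
    return o+r*(h-o[2])/r[2]
def proj(n,P):
    i=cam(n); c=rot(i).T@(np.array(P)-np.array(i['xyz'])); return c[0]/c[2]*i['fx']+i['cx'],c[1]/c[2]*i['fy']+i['cy']
E
python3 - <<'E'
from h import *
shot('scene','s0');shot('top','t0')
print(cam('scene'),cam('top'),readout.get_state(),env.grip_point_offset)
E
```

```text
pics
{'fx': 541.1275153749658, 'fy': 541.1275153749658, 'cx': 312.0018564362645, 'cy': 237.73400572703076, 'xyz': array([ 1.06607432, -0.33364893,  1.26909027]), 'attitude': array([-0.22481081,  0.824629  ,  0.50200429, -0.13205608])} {'fx': 615.0559134507814, 'fy': 615.0559134507814, 'cx': 311.3124879821319, 'cy': 242.36249963640577, 'xyz': array([ 0.38839405, -0.04654332,  1.54199747]), 'attitude': array([-0.04147962,  0.71304522, -0.69941911,  0.02566848])} {'time_s': 0.1, 'joint_positions': array([ 1.27949505,  0.50824607, -0.23754731,  1.50100217,  0.12570101,
        1.1488625 , -0.15480545]), 'qd': array([-8.78697192e-05, -2.25321221e-03, -1.00653926e-03, -3.27255387e-03,
       -1.46761811e-04, -1.42702670e-03,  3.81040271e-04]), 'tau': array([-4.59843170e-03, -6.21834469e+01, -2.19424032e+00, -2.50201911e+01,
        1.26292850e-02,  7.95002736e-03, -4.89197828e-05]), 'eef_pos': array([ 0.24136739, -0.57617629,  0.30313242]), 'orientation': array([-7.48331923e-04,  9.80381108e-01,  1.97109864e-01, -1.57738040e-04]), 'wrist_force': array([0.04229342, 0.74369475, 0.32466874]), 'moment': array([-0.03684266, -0.05524105,  0.03007208]), 'width': 0.9984402002319757} 0.0539
```

View pics/s0.png

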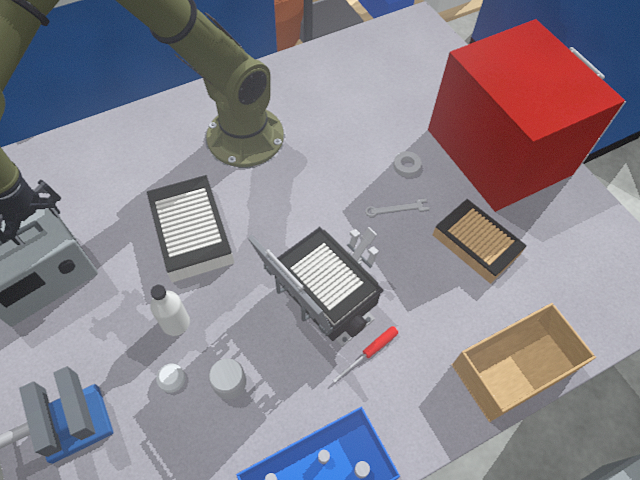

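View pics/t0.png

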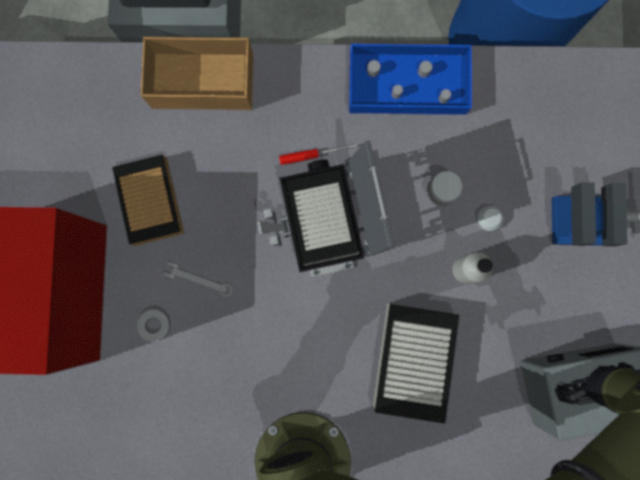

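Candidates for the new filter are the white-pleated panel in the housing (top 323,215) and the larger white panel loose on the bench (top 418,362). The one lying in the housing fits the description. I'll enlarge it to confirm.

```bash
python3 - <<'E'
import cv2
a=cv2.imread('pics/t0.png')[125:290,240:420]; b=cv2.imread('pics/s0.png')[210:360,230:410]
cv2.imwrite('pics/t0c.png',cv2.resize(a,None,fx=4.4,fy=3.6*1.0,interpolation=2)[:594]) if 0 else cv2.imwrite('pics/t0c.png',cv2.resize(a,None,fx=3.6,fy=3.6,interpolation=2))
cv2.imwrite('pics/s0c.png',cv2.resize(b,None,fx=4,fy=4,interpolation=2))
E
```

```text
(no output)
```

View pics/t0c.png

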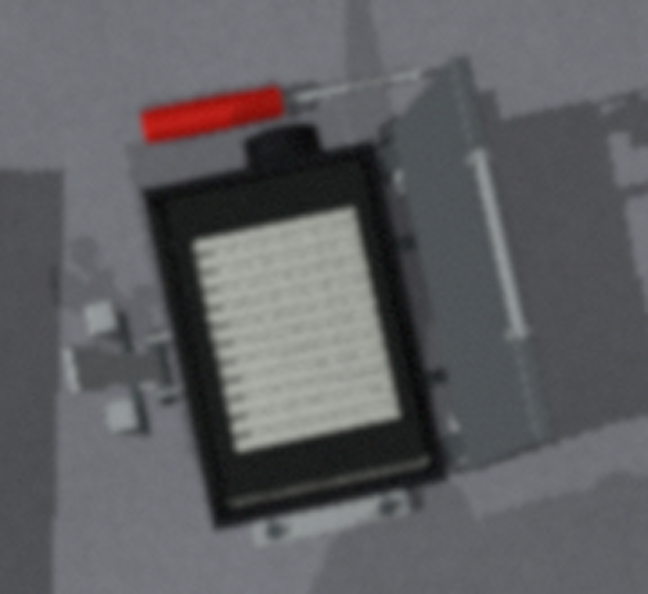

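View pics/s0c.png

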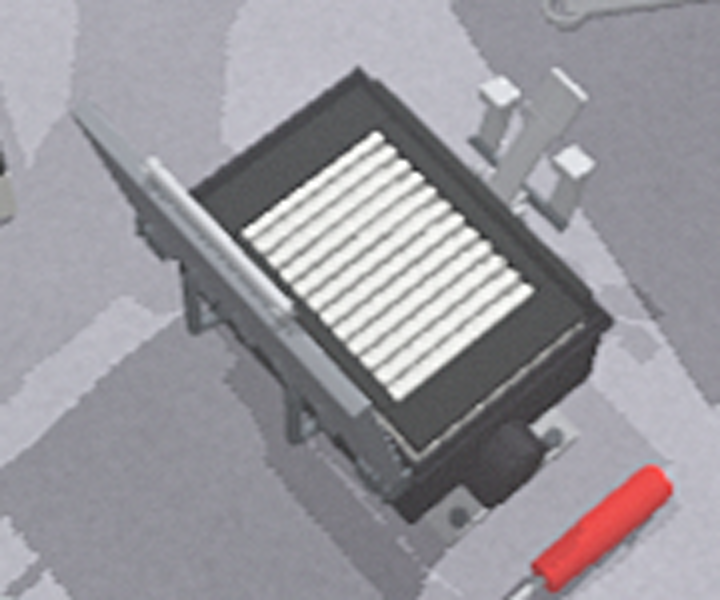

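```bash
python3 - <<'E'
from h import *
print(rot(cam('top')).round(3))
P={}
for n,(u,v) in dict(TL=(147,188),TR=(375,145),BR=(445,480),BL=(217,527)).items():
    u,v=u/3.6+240-.4,v/3.6+125-.4
    P[n]=ray('top',u,v,.13)[:2]; print(n,u,v,P[n].round(4))
print('sides',np.linalg.norm(P['TL']-P['TR']),np.linalg.norm(P['BL']-P['BR']),np.linalg.norm(P['TL']-P['BL']),np.linalg.norm(P['TR']-P['BR']))
print('c',sum(P.values())/4)
for a,b in (('TL','BL'),('TR','BR')):
    d=P[b]-P[a]; print('x axis yaw',np.degrees(np.arctan2(d[1],d[0])))
for a,b in (('TL','TR'),('BL','BR')):
    d=P[b]-P[a]; print('y axis yaw-90',np.degrees(np.arctan2(d[1],d[0]))-90)
# scene view rim corners
Q={}
for n,(u,v) in dict(near_latch=(358,70),far_latch=(610,320)).items():
    u,v=u/4+230-.4,v/4+210-.4
    print(n,u,v,ray('scene',u,v,.13).round(4))
# point clouds
for n,f in (('top','t0'),('scene','s0')):
    d=np.load(f'pics/{f}.npy'); i=cam(n)
    v,u=np.mgrid[0:480,0:640]; X=np.stack([(u-i['cx'])/i['fx']*d,(v-i['cy'])/i['fy']*d,d],-1)
    W=X@rot(i).T+i['xyz']; np.save(f'pics/{f}_w.npy',W)
    c=sum(P.values())/4
    for k in ((0,-0),): pass
W=np.load('pics/t0_w.npy')
for v in range(160,280,6): print(v,(W[v,268:372:6,2]*1000).round(0).astype(int))
E
```

```text
[[ 0.02  -0.995  0.095]
 [-1.    -0.018  0.023]
 [-0.021 -0.095 -0.995]]
TL 280.43333333333334 176.82222222222222 [0.6749 0.0616]
TR 343.76666666666665 164.87777777777777 [ 0.7055 -0.0856]
BR 363.2111111111111 257.9333333333334 [ 0.4889 -0.1335]
BL 299.8777777777778 270.98888888888894 [0.4561 0.0114]
sides 0.15032072893753243 0.1485413304860257 0.2244762948001525 0.22185615831196331
c [ 0.58136038 -0.03652505]
x axis yaw -167.06846806824478
x axis yaw -167.51999243616123
y axis yaw-90 -168.24673825889937
y axis yaw-90 -167.2474655227976
near_latch 319.1 227.1 [0.4625 0.0099 0.13  ]
far_latch 382.1 289.6 [0.6784 0.0605 0.13  ]
160 [  0   1  21  30  20  23  13   4 113 107  81  -3   6  -4 181 222 271 298]
166 [ -2   3  -3   0   1   2  -7  98 111 114 103 123 130 140 178 219 258 296]
172 [  0  -6   4  -4  -1   8 123 126 135 121 139 128 133 102 166 213 251 289]
178 [ -1   3 125 128 121 137 130 139 132 138 129 135 134 125 150 200 244 280]
184 [   0   -8   -7   75  133  135  137  135  134  136  135  136 1542  125
    6  188  227  270]
190 [  0  -3  -2  37 135 129 130 131 124 128 126 132 136 
[... 394 characters left out ...]
 99  -1 171 215]
226 [154 131 114  98 132 134 120 133 132 126 122 136 130 122 131   2 159 205]
232 [157   0  95  97 135 137 137 131 127 128 135 134 125 136 133 121  -4 200]
238 [ -5 150  93  -1 122 129 127 132 121 123 133 129 128 132 131 128   7 196]
244 [ -3 155  99   2  -1  48 132 125 122 139 133 129 135 136 136 116   5 177]
250 [  2   1  -5   0  -1  83 138 136 136 133 133 134 139 136 131 132 115 167]
256 [  2   5   1  -3  -6 134 136 141 133 135 138 137 140 100  77 132 130  -5]
262 [ -1   3   4  -6  -2 127 134 143 115  46 128 125 124  49   4   0   1   2]
268 [  7   1  -1  -1  -1  -3 128 122 126   8   8   2   6   8  -1  -2   4   1]
274 [-5 -5  0  0 -7 -1  4 -2 15  8  1  2  0 10 -5  1 -7 -4]
```

```bash
python3 - <<'E'
from h import *
W={n:np.load(f'pics/{f}_w.npy') for n,f in (('top','t0'),('scene','s0'))}
boxes={}
for n,f,roi,th in (('top','t0',(175,265,285,360),130),('scene','s0',(235,320,285,370),170)):
    im=cv2.imread(f'pics/{f}.png'); g=cv2.cvtColor(im,cv2.COLOR_BGR2GRAY); m=np.zeros_like(g); r=roi
    m[r[0]:r[1],r[2]:r[3]]=(g[r[0]:r[1],r[2]:r[3]]>th)*255
    m=cv2.morphologyEx(m,cv2.MORPH_CLOSE,np.ones((7,7)))
    k,l,s,c=cv2.connectedComponentsWithStats(m); j=1+np.argmax(s[1:,4]); 
    cnt=max(cv2.findContours((l==j).astype(np.uint8),0,2)[0],key=cv2.contourArea)
    print(n,s[j],c[j],cv2.minAreaRect(cnt)); 
    M=cv2.moments(cnt); u,v=M['m10']/M['m00'],M['m01']/M['m00']
    boxes[n]=(u,v)
    print(ray(n,u,v,.13), np.median(W[n][l==j],axis=0), W[n][l==j].mean(0))
    ap=cv2.approxPolyDP(cv2.convexHull(cnt),5,True)[:,0]; print(ap.tolist(),[ray(n,a,b,.133)[:2].round(4).tolist() for a,b in ap])
# triangulate
A=[];b=[]
for n,(u,v) in boxes.items():
    i=cam(n);d=rot(i)@np.array([(u-i['cx'])/i['fx'],(v-i['cy'])/i['fy'],1]);d/=np.linalg.norm(d);Pm=np.eye(3)-np.outer(d,d);A.append(Pm);b.append(Pm@i['xyz'])
print('tri',np.linalg.lstsq(np.vstack(A),np.hstack(b),rcond=None)[0])
# heights of frame ends and rim from both depth maps, in housing frame
c=np.array([.581,-.037]);yaw=np.radians(-167.4)
hx=np.array([np.cos(yaw),np.sin(yaw)]);hy=np.array([-hx[1],hx[0]])
for n in W:
    w=W[n].reshape(-1,3); q=w[:,:2]-c; X=q@hx;Y=q@hy;Z=w[:,2]
    for x0,x1 in ((-97,-73),(73,97)):
        m=(X>x0/1e3)&(X<x1/1e3)&(abs(Y)<.055)&(Z>.1)&(Z<.16); print(n,x0,m.sum(),Z[m].mean(),np.median(Z[m]))
    m=(Z>.1)&(Z<.16)&(abs(X)<.13)&(abs(Y)<.1)
    print('extent',np.percentile(X[m],[.5,99.5]),np.percentile(Y[m],[.5,99.5]))
    # lever & claws
    m=(Z>.1)&(Z<.22)&(abs(X)<.06)&(Y<-.1)&(Y>-.2); 
    for a in np.c_[X,Y,Z][m]*1000: print(a.round(0),end=' ')
    print()
E
```

```text
top [ 295  184   55   66 2596] [321.85323575 216.16679507] ((321.62939453125, 216.08233642578125), (58.78815460205078, 44.796142578125), 77.47119140625)
[ 0.58399763 -0.03674422  0.13      ] [ 0.58400372 -0.03684173  0.12906638] [ 0.58357836 -0.03676245  0.1343336 ]
[[337, 184], [349, 239], [307, 249], [295, 192]] [[0.6595, -0.0705], [0.5317, -0.1002], [0.5069, -0.004], [0.6391, 0.0266]]
scene [ 285  243   78   68 2659] [323.86348251 276.60060173] ((322.6639404296875, 275.6966857910156), (61.58574676513672, 52.36709213256836), 50.19443130493164)
[ 0.58734778 -0.043385    0.13      ] [ 0.59133536 -0.04349547  0.13103411] [ 0.59303723 -0.04663874  0.14457398]
[[324, 243], [362, 283], [321, 310], [285, 267]] [[0.5092, -0.0015], [0.6437, 0.0266], [0.6595, -0.0894], [0.5246, -0.1138]]
tri [ 0.58431779 -0.03882569  0.12067287]
top -97 494 0.13355605972637777 0.13366407200919717
top 73 526 0.13517187940795386 0.13599157636456682
extent [-0.12513266  0.11105273] [-0.0931812   0.08763546]
[ -41. -119.  157.] [ -40. -117.  159.] [ -40. -115.  157.] [ -40. -113.  154.] [ -40. -111.  149.] [ -40
[... 18401 characters left out ...]
 [ -24. -109.  104.] [ -28. -115.  103.] [ -31. -115.  108.] [ -34. -116.  111.] [ -36. -116.  114.] [ -39. -117.  116.] [ -40. -119.  116.] [ -43. -118.  122.] [ -44. -121.  120.] [ -25. -105.  105.] [ -25. -109.  101.] [ -30. -114.  102.] [ -31. -116.  101.] [ -35. -114.  109.] [ -36. -118.  106.] [ -39. -118.  111.] [ -43. -116.  118.] [ -42. -121.  111.] [ -33. -115.  100.] [ -35. -116.  102.] [ -39. -114.  110.] [ -40. -116.  109.] [ -43. -116.  114.] [ -45. -118.  113.] [ -30. -107.  101.] [ -33. -108.  103.] [ -40. -113.  107.] [ -41. -116.  104.] [ -45. -115.  111.] [ -40. -114.  102.] [ -44. -113.  108.] [ -45. -115.  108.] [ -43. -108.  102.] [ -44. -111.  101.] [ -46. -109.  100.]
```

```bash
cat >> h.py <<'E'
C=np.array([.5825,-.0375,0]); yaw=np.radians(-167.4)
H=np.array([[np.cos(yaw),-np.sin(yaw),0],[np.sin(yaw),np.cos(yaw),0],[0,0,1.]])
L=0.073
def tool(tilt=0):
    # tilt>0 : fingers point down and toward +y housing (body outward -y); tool y along housing y
    t=np.radians(tilt)
    z=np.array([0,np.sin(t),-np.cos(t)]); y=np.array([0,np.cos(t),np.sin(t)]); x=np.cross(y,z)
    return H@np.stack([x,y,z],1)
def st():
    s=readout.get_state(); q=s['orientation']; return s,np.array(s['eef_pos']),R.from_quat([q[1],q[2],q[3],q[0]]).as_matrix()
def plan(pts):
    s,p,Rc=st()
    print('t',round(s['time_s'],2),'F housing',(H.T@s['wrist_force']).round(1),'tip(h,mm)',((H.T@(p+Rc[:,2]*L-C))*1000).round(1),'width',round(s['width'],2))
    for q in pts:
        tip=C+H@(np.array(q[:3])/1000); Rd=tool(q[3] if len(q)>3 else 0)
        tcp=tip-Rd[:,2]*L
        print(q,'->',((tcp-p)*100).round(2).tolist(),np.degrees(R.from_matrix(Rd@Rc.T).as_rotvec()).round(1).tolist())
E
python3 - <<'E'
from h import *
plan([(85,0,200),(85,0,145)])
E
```

```text
t 0.1 F housing [-0.2 -0.7  0.3] tip(h,mm) [450.4 451.2 230.1] width 1.0
(85, 0, 200) -> [25.82, 52.01, -3.01] [-0.1, -0.0, -10.1]
(85, 0, 145) -> [25.82, 52.01, -8.51] [-0.1, -0.0, -10.1]
```

```bash
python3 - <<'E'
from h import *
plan([(210,100,290),(200,0,270),(85,0,200)])
E
```

```text
t 0.1 F housing [-0.2 -0.7  0.3] tip(h,mm) [450.4 451.2 230.1] width 1.0
(210, 100, 290) -> [15.8, 39.53, 5.99] [-0.1, -0.0, -10.1]
(200, 0, 270) -> [14.59, 49.5, 3.99] [-0.1, -0.0, -10.1]
(85, 0, 200) -> [25.82, 52.01, -3.01] [-0.1, -0.0, -10.1]
```

Call:
step_arm([
  [[3,9,6,0,0,-4,0],[5,15,6,0,0,-10,0],[7,21,6,0,0,-10,0],[8,27,6,0,0,-10,0],[10,33,6,0,0,-10,0],[12,39,6,0,0,-10,0],[13,45,5,0,0,-10,0],[14.6,49.5,4,0,0,-10,0],[20,51,1,0,0,-10,0],[25.8,52,-3,0,0,-10,0]],
])

```text
time_s: 1.35
eef_pos: [0.4779, -0.0605, 0.2884]
orientation: [-0.0, 0.994, 0.112, 0.001]
wrist_force: [1.1, -2.0, 0.5]
width: -0.002
```

```bash
python3 - <<'E'
from h import *
plan([(85,0,155),(85,0,126)])
E
```

```text
t 1.35 F housing [-0.6  2.2  0.5] tip(h,mm) [106.9  -0.4 215.4] width -0.0
(85, 0, 155) -> [2.16, 0.44, -6.04] [-0.0, 0.1, -0.2]
(85, 0, 126) -> [2.16, 0.44, -8.94] [-0.0, 0.1, -0.2]
```

Call:
step_arm([
  [[2.16,0.44,-3,0,0,0,0],[2.16,0.44,-6,0,0,0,0],[2.16,0.44,-6.5,0,0,0,0],[2.16,0.44,-6.8,0,0,0,0],[2.16,0.44,-7,0,0,0,0],[2.16,0.44,-7.2,0,0,0,0],[2.16,0.44,-7.4,0,0,0,0],[2.16,0.44,-7.6,0,0,0,0]],
])

```text
time_s: 2.35
eef_pos: [0.4996, -0.0561, 0.2125]
orientation: [-0.0, 0.994, 0.112, 0.001]
wrist_force: [0.2, -0.4, 0.0]
width: 0.003
```

```bash
python3 - <<'E'
from h import *
plan([])
shot('scene','s1'); im=cv2.imread('pics/s1.png')[180:360,210:420]; cv2.imwrite('pics/s1c.png',cv2.resize(im,None,fx=3.3,fy=3.3,interpolation=2))
E
```

```text
t 2.35 F housing [-0.1  0.4  0. ] tip(h,mm) [8.480e+01 1.000e-01 1.395e+02] width 0.0
```

View pics/s1c.png

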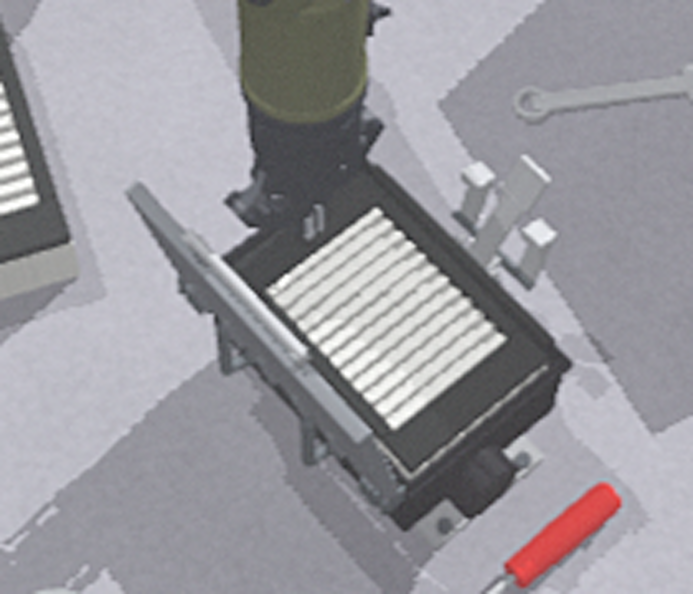

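The fingertips are over the frame bar at the +x end (crop 315,225). I'll press slowly.

Call:
step_arm([
  [[0,0,-0.2,0,0,0,0],[0,0,-0.4,0,0,0,0],[0,0,-0.6,0,0,0,0],[0,0,-0.8,0,0,0,0]],
])

```text
time_s: 2.9
eef_pos: [0.4984, -0.0564, 0.2044]
orientation: [0.0, 0.994, 0.112, 0.0]
wrist_force: [-6.4, -1.2, 9.6]
width: -0.001
```

Call:
step_arm([
  [[0,0,-0.1,0,0,0,0],[0,0,-0.2,0,0,0,0],[0,0,-0.3,0,0,0,0]],
])

```text
time_s: 3.28
eef_pos: [0.4977, -0.0565, 0.2017]
orientation: [0.0, 0.994, 0.112, -0.001]
wrist_force: [-5.2, -0.4, 9.1]
width: -0.003
```

Call:
step_arm([
  [[0,0,-0.1,0,0,0,0],[0,0,-0.2,0,0,0,0]],
])

```text
time_s: 3.52
eef_pos: [0.4973, -0.0566, 0.2002]
orientation: [0.001, 0.994, 0.112, -0.001]
wrist_force: [-4.5, 0.3, 8.4]
width: -0.001
```

Call:
step_arm([
  [[0,0,-0.1,0,0,0,0],[0,0,-0.2,0,0,0,0]],
])

```text
time_s: 3.78
eef_pos: [0.497, -0.0566, 0.1991]
orientation: [0.001, 0.994, 0.112, -0.001]
wrist_force: [-7.6, -0.7, 22.4]
width: -0.002
```

Call:
step_arm([
  [[0,0,-0.1,0,0,0,0],[0,0,-0.1,0,0,0,0]],
])

```text
time_s: 4.03
eef_pos: [0.497, -0.0565, 0.1992]
orientation: [0.001, 0.994, 0.112, -0.001]
wrist_force: [-4.2, 0.4, 14.4]
width: -0.002
```

```bash
python3 - <<'E'
from h import *
plan([(85,0,165),(-85,0,165),(-85,0,140),(-85,0,126)])
E
```

```text
t 4.03 F housing [ 4.  -1.3 14.4] tip(h,mm) [8.770e+01 1.000e-01 1.262e+02] width -0.0
(85, 0, 165) -> [0.26, 0.04, 3.88] [0.2, -0.1, -0.2]
(-85, 0, 165) -> [16.85, 3.75, 3.88] [0.2, -0.1, -0.2]
(-85, 0, 140) -> [16.85, 3.75, 1.38] [0.2, -0.1, -0.2]
(-85, 0, 126) -> [16.85, 3.75, -0.02] [0.2, -0.1, -0.2]
```

Call:
step_arm([
  [[0.3,0,3.9,0,0,0,0],[5,1.1,3.9,0,0,0,0],[10.5,2.3,3.9,0,0,0,0],[16.9,3.75,3.9,0,0,0,0],[16.9,3.75,2.5,0,0,0,0],[16.9,3.75,1.6,0,0,0,0],[16.9,3.75,1.3,0,0,0,0],[16.9,3.75,1.1,0,0,0,0],[16.9,3.75,0.9,0,0,0,0]],
])

```text
time_s: 5.15
eef_pos: [0.6658, -0.0194, 0.2089]
orientation: [0.002, 0.994, 0.111, -0.0]
wrist_force: [-0.8, -0.4, -0.1]
width: -0.005
```

Call:
step_arm([
  [[0,0,-0.1,0,0,0,0],[0,0,-0.3,0,0,0,0],[0,0,-0.4,0,0,0,0]],
])

```text
time_s: 5.52
eef_pos: [0.6662, -0.0194, 0.2057]
orientation: [0.002, 0.994, 0.111, 0.001]
wrist_force: [-0.6, 0.1, 5.5]
width: -0.0
```

Call:
step_arm([
  [[0,0,-0.1,0,0,0,0],[0,0,-0.3,0,0,0,0]],
])

```text
time_s: 5.78
eef_pos: [0.6666, -0.0193, 0.2036]
orientation: [0.002, 0.994, 0.111, 0.001]
wrist_force: [-0.5, -0.7, 5.8]
width: 0.002
```

Call:
step_arm([
  [[0,0,-0.1,0,0,0,0],[0,0,-0.2,0,0,0,0]],
])

```text
time_s: 6.02
eef_pos: [0.6668, -0.0192, 0.2024]
orientation: [0.002, 0.994, 0.111, 0.002]
wrist_force: [-1.2, 0.1, 6.1]
width: -0.0
```

Call:
step_arm([
  [[0,0,-0.1,0,0,0,0],[0,0,-0.3,0,0,0,0]],
])

```text
time_s: 6.28
eef_pos: [0.6672, -0.0191, 0.2004]
orientation: [0.002, 0.994, 0.111, 0.003]
wrist_force: [-0.5, 0.7, 5.3]
width: -0.004
```

Call:
step_arm([
  [[0,0,-0.1,0,0,0,0],[0,0,-0.3,0,0,0,0]],
])

```text
time_s: 6.52
eef_pos: [0.6676, -0.019, 0.1987]
orientation: [0.002, 0.994, 0.111, 0.004]
wrist_force: [-5.5, -0.1, 22.2]
width: 0.001
```

Call:
step_arm([
  [[0,0,-0.1,0,0,0,0],[0,0,-0.2,0,0,0,0]],
])

```text
time_s: 6.78
eef_pos: [0.6675, -0.0189, 0.1987]
orientation: [0.003, 0.994, 0.111, 0.004]
wrist_force: [-7.1, -0.5, 19.4]
width: 0.001
```

Both ends have bottomed out at 126. I'll recheck the +x end by touch.

```bash
python3 - <<'E'
from h import *
plan([(-85,0,160),(85,0,160),(85,0,129),(85,0,124)])
E
```

```text
t 6.78 F housing [ 7.  -1.1 19.4] tip(h,mm) [-87.6   0.9 125.7] width 0.0
(-85, 0, 160) -> [-0.21, -0.0, 3.43] [0.3, 0.5, -0.2]
(85, 0, 160) -> [-16.8, -3.71, 3.43] [0.3, 0.5, -0.2]
(85, 0, 129) -> [-16.8, -3.71, 0.33] [0.3, 0.5, -0.2]
(85, 0, 124) -> [-16.8, -3.71, -0.17] [0.3, 0.5, -0.2]
```

Call:
step_arm([
  [[-0.2,0,3.4,0.3,0.5,0,0],[-5,-1.1,3.4,0.3,0.5,0,0],[-10.5,-2.3,3.4,0.3,0.5,0,0],[-16.8,-3.7,3.4,0.3,0.5,0,0],[-16.8,-3.7,1.5,0.3,0.5,0,0],[-16.8,-3.7,0.7,0.3,0.5,0,0],[-16.8,-3.7,0.3,0.3,0.5,0,0],[-16.8,-3.7,0.1,0.3,0.5,0,0]],
])

```text
time_s: 7.78
eef_pos: [0.5003, -0.0555, 0.1995]
orientation: [-0.001, 0.994, 0.111, 0.0]
wrist_force: [0.1, -0.1, 0.2]
width: -0.006
```

Call:
step_arm([
  [[0,0,-0.1,0,0,0,0],[0,0,-0.2,0,0,0,0],[0,0,-0.3,0,0,0,0]],
])

```text
time_s: 8.15
eef_pos: [0.5005, -0.0553, 0.1985]
orientation: [0.0, 0.994, 0.112, 0.0]
wrist_force: [-9.7, -0.5, 32.5]
width: -0.003
```

```bash
python3 - <<'E'
from h import *
plan([(100,0,200),(200,0,330),(200,160,330),(0,175,330),(0,165,275),(0,140,262),(0,100,262),(0,70,262)])
E
```

```text
t 8.15 F housing [ 9.6 -1.6 32.5] tip(h,mm) [ 83.9  -0.5 125.5] width -0.0
(100, 0, 200) -> [-1.55, -0.4, 7.45] [-0.0, 0.1, -0.2]
(200, 0, 330) -> [-11.31, -2.58, 20.45] [-0.0, 0.1, -0.2]
(200, 160, 330) -> [-7.82, -18.2, 20.45] [-0.0, 0.1, -0.2]
(0, 175, 330) -> [12.02, -15.3, 20.45] [-0.0, 0.1, -0.2]
(0, 165, 275) -> [11.8, -14.32, 14.95] [-0.0, 0.1, -0.2]
(0, 140, 262) -> [11.26, -11.88, 13.65] [-0.0, 0.1, -0.2]
(0, 100, 262) -> [10.39, -7.98, 13.65] [-0.0, 0.1, -0.2]
(0, 70, 262) -> [9.73, -5.05, 13.65] [-0.0, 0.1, -0.2]
```

Call:
step_arm([
  [[-1.5,-0.4,5,0,0,0,0],[-5,-1.2,10,0,0,0,0],[-8,-2,15,0,0,0,0],[-11,-2.5,20.4,0,0,0,0],[-10,-8.5,20.4,0,0,0,0],[-9,-14,20.4,0,0,0,0],[-7.8,-18.2,20.4,0,0,0,0],[-3,-17.5,20.4,0,0,0,0],[3,-16.5,20.4,0,0,0,0]],
])

```text
time_s: 9.28
eef_pos: [0.5313, -0.2218, 0.403]
orientation: [0.001, 0.994, 0.11, 0.001]
wrist_force: [1.0, -0.9, 0.7]
width: 0.002
```

```bash
python3 - <<'E'
from h import *
plan([(0,175,330),(0,165,275),(0,145,262)])
shot('scene','s2')
E
```

```text
t 9.28 F housing [-0.8  1.1  0.7] tip(h,mm) [ 90.1 168.8 330. ] width 0.0
(0, 175, 330) -> [8.94, 1.35, 0.0] [0.1, 0.1, 0.0]
(0, 165, 275) -> [8.72, 2.33, -5.5] [0.1, 0.1, 0.0]
(0, 145, 262) -> [8.28, 4.28, -6.8] [0.1, 0.1, 0.0]
```

View pics/s2.png

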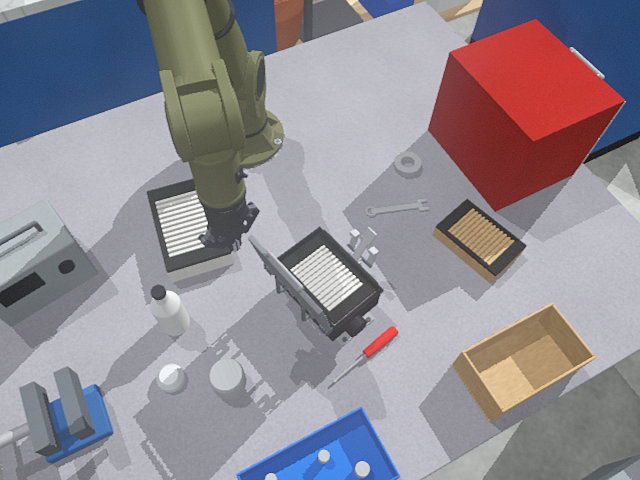

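The gripper (px 230,235) is on the hinge side and clear of the cover. Next it goes in behind the cover.

Call:
step_arm([
  [[4.5,0.7,0,0,0,0,0],[8.9,1.3,0,0,0,0,0],[8.7,2.3,-5.5,0,0,0,0],[8.3,4.0,-6.8,0,0,0,0],[8.3,4.0,-6.8,0,0,0,0]],
])

```text
time_s: 9.95
eef_pos: [0.6213, -0.1758, 0.3322]
orientation: [-0.003, 0.993, 0.114, 0.002]
wrist_force: [-0.1, -0.1, 0.9]
width: 0.002
```

```bash
python3 - <<'E'
from h import *
plan([(0,145,262),(0,120,262),(0,100,262),(0,80,262)])
shot('scene','s3');im=cv2.imread('pics/s3.png')[150:360,210:420]; cv2.imwrite('pics/s3c.png',cv2.resize(im,None,fx=2.8,fy=2.8,interpolation=2))
E
```

```text
t 9.95 F housing [0.2 0.1 0.9] tip(h,mm) [ -8.  143.1 259.2] width 0.0
(0, 145, 262) -> [-0.71, -0.32, 0.28] [-0.3, 0.2, -0.5]
(0, 120, 262) -> [-1.26, 2.12, 0.28] [-0.3, 0.2, -0.5]
(0, 100, 262) -> [-1.7, 4.08, 0.28] [-0.3, 0.2, -0.5]
(0, 80, 262) -> [-2.13, 6.03, 0.28] [-0.3, 0.2, -0.5]
```

View pics/s3c.png

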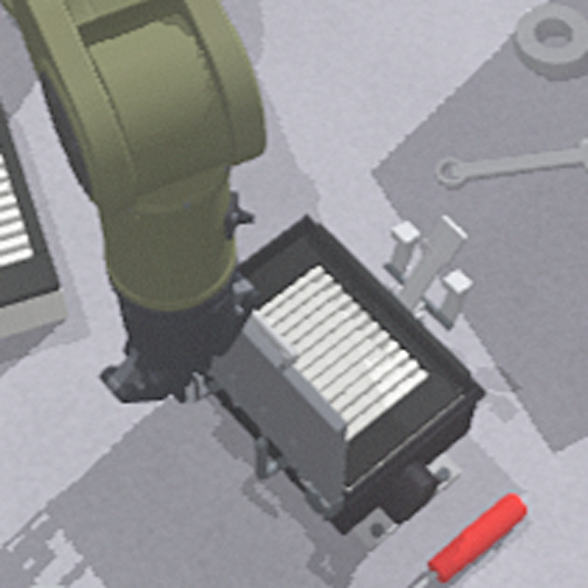

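The cover (crop 290,400) has already swung inwards, nudged by the wide knuckles. I'll continue pushing it past upright, gently.

Call:
step_arm([
  [[-0.9,0.6,0.3,0,0,0,0],[-1.1,1.5,0.3,0,0,0,0]],
])

```text
time_s: 10.25
eef_pos: [0.6104, -0.1626, 0.338]
orientation: [-0.001, 0.994, 0.113, 0.004]
wrist_force: [0.1, -0.4, -0.3]
width: 0.001
```

```bash
python3 - <<'E'
from h import *
plan([(0,120,262),(0,100,262),(0,80,262)])
shot('scene','s4');im=cv2.imread('pics/s4.png')[150:360,210:420]; cv2.imwrite('pics/s4c.png',cv2.resize(im,None,fx=2.8,fy=2.8,interpolation=2))
E
```

```text
t 10.25 F housing [-0.   0.4 -0.3] tip(h,mm) [ -0.5 128.  265. ] width 0.0
(0, 120, 262) -> [-0.17, 0.8, -0.3] [-0.2, 0.4, -0.4]
(0, 100, 262) -> [-0.61, 2.75, -0.3] [-0.2, 0.4, -0.4]
(0, 80, 262) -> [-1.05, 4.7, -0.3] [-0.2, 0.4, -0.4]
```

View pics/s4c.png

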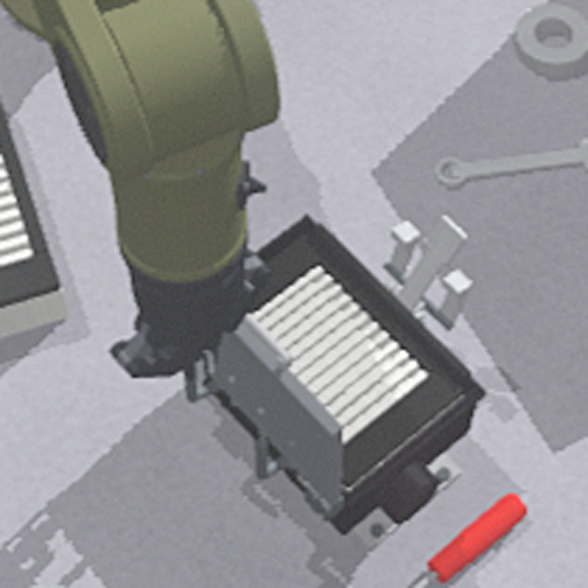

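Call:
step_arm([
  [[-0.2,0.8,-0.3,0,0,0,0],[-0.6,2.7,-0.3,0,0,0,0],[-0.8,3.7,-0.3,0,0,0,0],[-1.1,4.7,-0.3,0,0,0,0],[-1.1,4.7,-0.3,0,0,0,0],[-1.1,4.7,-0.3,0,0,0,0],[-1.1,4.7,-0.3,0,0,0,0]],
])

```text
time_s: 11.18
eef_pos: [0.5995, -0.1142, 0.3347]
orientation: [-0.002, 0.994, 0.114, 0.004]
wrist_force: [-0.3, 0.3, 0.5]
width: -0.001
```

```bash
python3 - <<'E'
from h import *
plan([(0,-55,262),(0,-55,165),(0,-55,146)])
shot('scene','s5');im=cv2.imread('pics/s5.png')[150:360,210:420]; cv2.imwrite('pics/s5c.png',cv2.resize(im,None,fx=2.8,fy=2.8,interpolation=2))
E
```

```text
t 11.18 F housing [ 0.2 -0.4  0.5] tip(h,mm) [ -0.4  78.3 261.7] width -0.0
(0, -55, 262) -> [-2.9, 13.04, 0.03] [-0.2, 0.4, -0.4]
(0, -55, 165) -> [-2.9, 13.04, -9.67] [-0.2, 0.4, -0.4]
(0, -55, 146) -> [-2.9, 13.04, -11.57] [-0.2, 0.4, -0.4]
```

View pics/s5c.png

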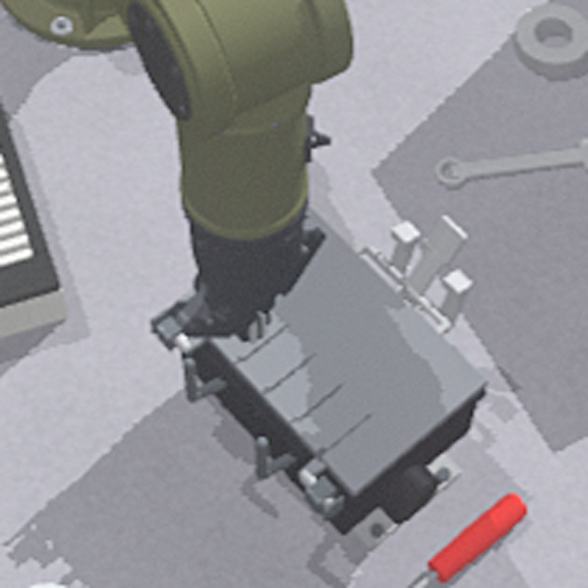

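The cover (crop 370,370) is shut, with the keeper bar at (405,290) inside the claw. Now I'll press its edge.

Call:
step_arm([
  [[-1,4.5,-2,0,0,0,0],[-2,9,-5,0,0,0,0],[-2.9,13,-8,0,0,0,0],[-2.9,13,-10,0,0,0,0],[-2.9,13,-10.8,0,0,0,0],[-2.9,13,-11.2,0,0,0,0],[-2.9,13,-11.4,0,0,0,0]],
])

```text
time_s: 12.1
eef_pos: [0.5709, 0.0152, 0.2211]
orientation: [-0.002, 0.994, 0.113, 0.004]
wrist_force: [-0.0, 0.9, 0.5]
width: -0.002
```

Call:
step_arm([
  [[0,0,-0.1,0,0,0,0],[0,0,-0.2,0,0,0,0],[0,0,-0.3,0,0,0,0]],
])

```text
time_s: 12.48
eef_pos: [0.5711, 0.0151, 0.2186]
orientation: [-0.002, 0.994, 0.113, 0.004]
wrist_force: [-1.5, -0.5, 7.8]
width: 0.0
```

Call:
step_arm([
  [[0,0,-0.1,0,0,0,0],[0,0,-0.2,0,0,0,0]],
])

```text
time_s: 12.72
eef_pos: [0.5711, 0.0152, 0.2177]
orientation: [-0.001, 0.994, 0.113, 0.005]
wrist_force: [-3.2, -0.9, 11.4]
width: -0.0
```

Call:
step_arm([
  [[0,0,-0.1,0,0,0,0],[0,0,-0.2,0,0,0,0]],
])

```text
time_s: 12.98
eef_pos: [0.571, 0.0153, 0.2169]
orientation: [-0.001, 0.994, 0.113, 0.005]
wrist_force: [-3.7, -1.1, 11.5]
width: 0.001
```

Call:
step_arm([
  [[0,0,-0.1,0,0,0,0],[0,0,-0.2,0,0,0,0]],
])

```text
time_s: 13.22
eef_pos: [0.571, 0.0154, 0.2162]
orientation: [-0.001, 0.994, 0.113, 0.006]
wrist_force: [-3.8, -0.4, 12.2]
width: 0.001
```

Call:
step_arm([
  [[0,0,-0.1,0,0,0,0],[0,0,-0.2,0,0,0,0]],
])

```text
time_s: 13.48
eef_pos: [0.5709, 0.0155, 0.2154]
orientation: [-0.001, 0.994, 0.113, 0.006]
wrist_force: [-4.5, -0.3, 12.0]
width: -0.002
```

Call:
step_arm([
  [[0,0,-0.1,0,0,0,0],[0,0,-0.2,0,0,0,0]],
])

```text
time_s: 13.72
eef_pos: [0.5708, 0.0155, 0.2147]
orientation: [-0.0, 0.994, 0.113, 0.006]
wrist_force: [-5.8, -0.5, 13.2]
width: 0.002
```

Call:
step_arm([
  [[0,0,-0.1,0,0,0,0],[0,0,-0.2,0,0,0,0]],
])

```text
time_s: 13.98
eef_pos: [0.5707, 0.0156, 0.2146]
orientation: [0.0, 0.994, 0.113, 0.007]
wrist_force: [-7.2, -1.8, 22.9]
width: -0.005
```

Call:
step_arm([
  [[0,0,-0.2,0,0,0,0],[0,0,-0.3,0,0,0,0],[0,0,-0.3,0,0,0,0]],
])

```text
time_s: 14.35
eef_pos: [0.5706, 0.0157, 0.2146]
orientation: [0.001, 0.994, 0.113, 0.008]
wrist_force: [-9.2, -1.8, 25.2]
width: 0.001
```

```bash
python3 - <<'E'
from h import *
plan([(0,-55,230),(50,-165,230),(40,-160,132),(40,-145,132),(40,-130,132)])
E
```

```text
t 14.35 F housing [ 9.4 -0.3 25.2] tip(h,mm) [ -1.1 -54.3 141.6] width 0.0
(0, -55, 230) -> [-0.01, 0.04, 8.84] [0.0, 0.9, -0.4]
(50, -165, 230) -> [-7.29, 9.69, 8.84] [0.0, 0.9, -0.4]
(40, -160, 132) -> [-6.2, 9.42, -0.96] [0.0, 0.9, -0.4]
(40, -145, 132) -> [-5.87, 7.96, -0.96] [0.0, 0.9, -0.4]
(40, -130, 132) -> [-5.55, 6.49, -0.96] [0.0, 0.9, -0.4]
```

Call:
step_arm([
  [[0,0,6,0,0.9,0,0],[-2,2.5,8.8,0,0.9,0,0],[-5,6.5,8.8,0,0.9,0,0],[-7,10,8.8,0,0.9,0,0],[-6.4,9.4,4,0,0.9,0,0],[-6.4,9.4,-0.8,0,0.9,0,0],[-6.3,8.6,-0.9,0,0.9,0,0],[-6.2,8,-0.9,0,0.9,0,0],[-6.2,8,-0.9,0,0.9,0,0]],
])

```text
time_s: 15.48
eef_pos: [0.5097, 0.0951, 0.2074]
orientation: [0.0, 0.994, 0.112, 0.001]
wrist_force: [-1.3, -0.1, 0.6]
width: -0.001
```

```bash
python3 - <<'E'
from h import *
plan([(42,-130,132),(42,-120,132),(42,-110,132)])
shot('scene','s6');im=cv2.imread('pics/s6.png')[180:320,290:450]; a=cv2.resize(im,None,fx=3.6,fy=3.6,interpolation=2)
cv2.imwrite('pics/s6c.png',a)
E
```

```text
t 15.47 F housing [ 1.3 -0.2  0.6] tip(h,mm) [  41.9 -145.2  134.4] width -0.0
(42, -130, 132) -> [0.34, -1.49, -0.24] [-0.0, 0.2, -0.3]
(42, -120, 132) -> [0.56, -2.46, -0.24] [-0.0, 0.2, -0.3]
(42, -110, 132) -> [0.78, -3.44, -0.24] [-0.0, 0.2, -0.3]
```

View pics/s6c.png

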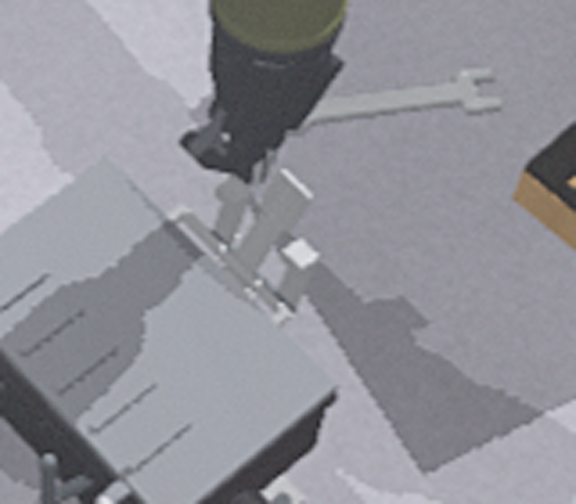

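The fingertips (crop 260,175) are outside the +x prong (230,205) and beside the lever. I'll push lightly.

Call:
step_arm([
  [[0.2,-0.7,-0.2,0,0,0,0],[0.3,-1.4,-0.2,0,0,0,0],[0.4,-1.9,-0.2,0,0,0,0],[0.5,-2.4,-0.2,0,0,0,0],[0.6,-2.7,-0.2,0,0,0,0],[0.7,-3.0,-0.2,0,0,0,0]],
])

```text
time_s: 16.27
eef_pos: [0.5166, 0.0654, 0.2053]
orientation: [-0.0, 0.994, 0.112, 0.001]
wrist_force: [0.7, -0.1, 0.6]
width: -0.002
```

```bash
python3 - <<'E'
from h import *
plan([(42,-105,132),(42,-100,132)])
shot('scene','s7');im=cv2.imread('pics/s7.png')[180:320,290:450]; a=cv2.resize(im,None,fx=3.6,fy=3.6,interpolation=2)
cv2.imwrite('pics/s7c.png',a)
E
```

```text
t 16.27 F housing [-0.6  0.3  0.6] tip(h,mm) [  41.7 -114.7  132.3] width -0.0
(42, -105, 132) -> [0.2, -0.95, -0.03] [-0.0, 0.2, -0.3]
(42, -100, 132) -> [0.31, -1.44, -0.03] [-0.0, 0.2, -0.3]
```

View pics/s7c.png

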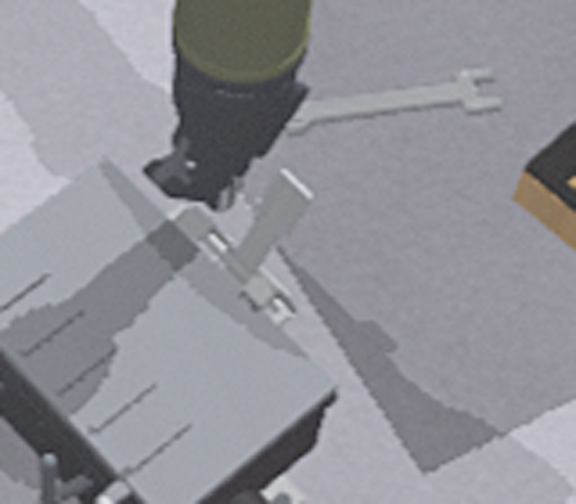

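The prongs now lie over the bar (crop 190,215 and 265,285), and the lever is still up. I'll back off and look.

Call:
step_arm([
  [[-0.5,2,0,0,0,0,0],[-0.8,3.5,2,0,0,0,0],[-2,4,7,0,0,0,0],[-5,4,10,0,0,0,0],[-8,4,10,0,0,0,0],[-8,4,10,0,0,0,0]],
])

```text
time_s: 17.08
eef_pos: [0.435, 0.1051, 0.3059]
orientation: [0.001, 0.994, 0.113, 0.002]
wrist_force: [1.5, 0.2, 0.3]
width: -0.005
```

```bash
python3 - <<'E'
from h import *
plan([])
for n in('scene','top'):
    p,d=shot(n,n+'8'); i=cam(n)
    r=(200,310,300,410) if n=='scene' else (190,270,230,340)
    im=cv2.imread(f'pics/{n}8.png')[r[0]:r[1],r[2]:r[3]]; cv2.imwrite(f'pics/{n}8c.png',cv2.resize(im,None,fx=5,fy=5,interpolation=2))
    v,u=np.mgrid[0:480,0:640]; X=np.stack([(u-i['cx'])/i['fx']*d,(v-i['cy'])/i['fy']*d,d],-1)
    w=(X@rot(i).T+i['xyz']-C).reshape(-1,3)@H*1000
    for a,b,nm in ((-9,9,'lever'),):
        m=(abs(w[:,0])<10)&(w[:,1]<-100)&(w[:,1]>-170)&(w[:,2]>105)&(w[:,2]<200)
        pf=np.polyfit(w[m,1],w[m,2],1) ; print(n,'lever n',m.sum(),'elev deg',np.degrees(np.arctan(-pf[0])),'min y',np.percentile(w[m,1],2),'max z',np.percentile(w[m,2],98))
    for s in(-1,1):
        m=(w[:,0]*s>24)&(w[:,0]*s<40)&(w[:,1]<-78)&(w[:,1]>-150)&(w[:,2]>105)&(w[:,2]<200)
        print('prong',s,m.sum(),np.percentile(w[m,1],[5,50,95]).round(0),np.percentile(w[m,2],[50,95]).round(0))
    m=(abs(w[:,0])<90)&(w[:,1]<-30)&(w[:,1]>-65)&(w[:,2]>110)&(w[:,2]<170); print('cover z',w[m,2].mean())
E
```

```text
t 17.07 F housing [-1.5  0.1  0.3] tip(h,mm) [ 112.6 -171.2  232.9] width -0.0
scene lever n 210 elev deg 56.08355615631701 min y -145.43267912353187 max z 179.06658353424694
prong -1 54 [-94. -86. -80.] [147. 152.]
prong 1 42 [-93. -84. -79.] [150. 153.]
cover z 142.4595377117194
top lever n 182 elev deg 56.98129670554862 min y -145.1299399025791 max z 180.41135747753796
prong -1 97 [-111.  -95.  -79.] [145. 153.]
prong 1 97 [-110.  -94.  -80.] [144. 152.]
cover z 141.9037979951401
```

View pics/scene8c.png

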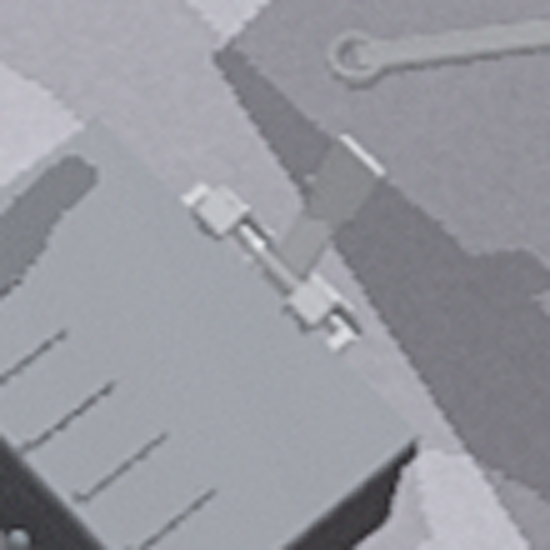

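View pics/top8c.png

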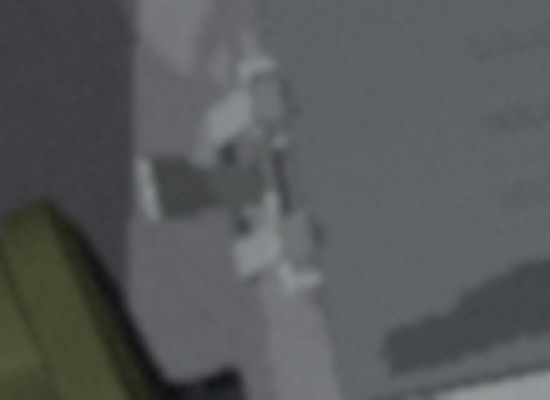

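Both hooks sit over the bar, the lever is at about 57° (still open), and the cover is at 142. Next is the lever arc.

```bash
cat >> h.py <<'E'
def arc(b,tilt,r=86):
    b=np.radians(b); return (0,round(-89-r*np.cos(b),1),round(95+r*np.sin(b),1),tilt)
E
python3 - <<'E'
from h import *
plan([(60,-130,240),(0,-104,235),(0,-104,178),arc(75,0),arc(65,0),arc(55,0),arc(48,4)])
E
```

```text
t 17.18 F housing [ 0.8 -0.2  0.3] tip(h,mm) [ 110.6 -170.6  232.5] width 0.0
(60, -130, 240) -> [5.85, -2.86, 0.75] [0.0, 0.2, -0.3]
(0, -104, 235) -> [12.28, -4.09, 0.25] [0.0, 0.2, -0.3]
(0, -104, 178) -> [12.28, -4.09, -5.45] [0.0, 0.2, -0.3]
(0, np.float64(-111.3), np.float64(178.1), 0) -> [12.12, -3.38, -5.44] [0.0, 0.2, -0.3]
(0, np.float64(-125.3), np.float64(172.9), 0) -> [11.81, -2.01, -5.96] [0.0, 0.2, -0.3]
(0, np.float64(-138.3), np.float64(165.4), 0) -> [11.53, -0.74, -6.71] [0.0, 0.2, -0.3]
(0, np.float64(-146.5), np.float64(158.9), 4) -> [11.24, 0.55, -7.37] [-3.9, -0.7, -0.3]
```

Call:
step_arm([
  [[5.8,-2.9,0.7,0,0,0,0],[11,-3.9,0.3,0,0,0,0],[12.3,-4.1,-1.5,0,0,0,0],[12.3,-4.1,-5.4,0,0,0,0],[12.1,-3.4,-5.4,0,0,0,0],[12,-2.7,-5.7,0,0,0,0],[11.8,-2,-6,0,0,0,0],[11.7,-1.3,-6.3,0,0,0,0],[11.5,-0.7,-6.7,0,0,0,0]],
])

```text
time_s: 18.3
eef_pos: [0.5523, 0.0984, 0.2389]
orientation: [0.0, 0.994, 0.112, 0.003]
wrist_force: [0.0, 0.5, 0.3]
width: 0.004
```

```bash
python3 - <<'E'
from h import *
plan([arc(45,5),arc(35,10),arc(25,15),arc(15,20),arc(5,24),arc(-5,28)])
shot('scene','s9');im=cv2.imread('pics/s9.png')[180:320,290:450]; a=cv2.resize(im,None,fx=3.6,fy=3.6,interpolation=2)
cv2.imwrite('pics/s9c.png',a)
E
```

```text
t 18.3 F housing [-0.1 -0.5  0.3] tip(h,mm) [  -0.5 -139.2  165.9] width 0.0
(0, np.float64(-149.8), np.float64(155.8), 5) -> [-0.38, 1.65, -1.04] [-4.9, -0.8, -0.3]
(0, np.float64(-159.4), np.float64(144.3), 10) -> [-0.73, 3.2, -2.28] [-9.8, -1.9, -0.3]
(0, np.float64(-166.9), np.float64(131.3), 15) -> [-1.03, 4.54, -3.71] [-14.6, -3.0, -0.3]
(0, np.float64(-172.1), np.float64(117.3), 20) -> [-1.28, 5.64, -5.31] [-19.5, -4.1, -0.3]
(0, np.float64(-174.7), np.float64(102.5), 24) -> [-1.44, 6.35, -6.98] [-23.4, -5.0, -0.3]
(0, np.float64(-174.7), np.float64(87.5), 28) -> [-1.54, 6.8, -8.7] [-27.3, -5.9, -0.3]
```

View pics/s9c.png

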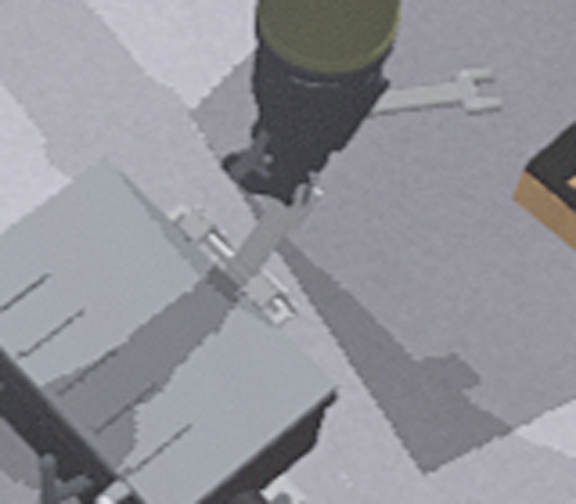

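The fingertips (310,190) are on the pad and the lever has started to follow. I'll carry on along the arc.

Call:
step_arm([
  [[-0.2,0.8,-0.5,-2.5,-0.4,0,0],[-0.4,1.6,-1.0,-4.9,-0.8,0,0],[-0.6,2.4,-1.6,-7.4,-1.4,0,0],[-0.7,3.2,-2.3,-9.8,-1.9,0,0],[-0.9,3.9,-3.0,-12.2,-2.5,0,0],[-1.0,4.5,-3.7,-14.6,-3,0,0],[-1.2,5.1,-4.5,-17,-3.6,0,0],[-1.3,5.6,-5.3,-19.5,-4.1,0,0]],
])

```text
time_s: 19.35
eef_pos: [0.5387, 0.1555, 0.1852]
orientation: [0.173, 0.978, 0.111, 0.019]
wrist_force: [-0.3, -0.5, 2.0]
width: 0.003
```

```bash
python3 - <<'E'
from h import *
plan([arc(5,24),arc(-5,28),arc(-15,31),arc(-25,34),arc(-35,37),arc(-43,40)])
shot('scene','s10');im=cv2.imread('pics/s10.png')[180:320,290:450]; a=cv2.resize(im,None,fx=3.6,fy=3.6,interpolation=2)
cv2.imwrite('pics/s10c.png',a)
E
```

```text
t 19.35 F housing [0.4 0.5 2. ] tip(h,mm) [   0.6 -172.9  116.7] width 0.0
(0, np.float64(-174.7), np.float64(102.5), 24) -> [-0.08, 0.65, -1.6] [-3.8, -1.0, -0.3]
(0, np.float64(-174.7), np.float64(87.5), 28) -> [-0.18, 1.09, -3.33] [-7.7, -1.9, -0.3]
(0, np.float64(-172.1), np.float64(72.7), 31) -> [-0.19, 1.16, -5.0] [-10.7, -2.5, -0.3]
(0, np.float64(-166.9), np.float64(58.7), 34) -> [-0.15, 0.97, -6.6] [-13.6, -3.2, -0.3]
(0, np.float64(-159.4), np.float64(45.7), 37) -> [-0.05, 0.54, -8.12] [-16.5, -3.9, -0.3]
(0, np.float64(-151.9), np.float64(36.3), 40) -> [0.05, 0.1, -9.3] [-19.4, -4.5, -0.3]
```

View pics/s10c.png

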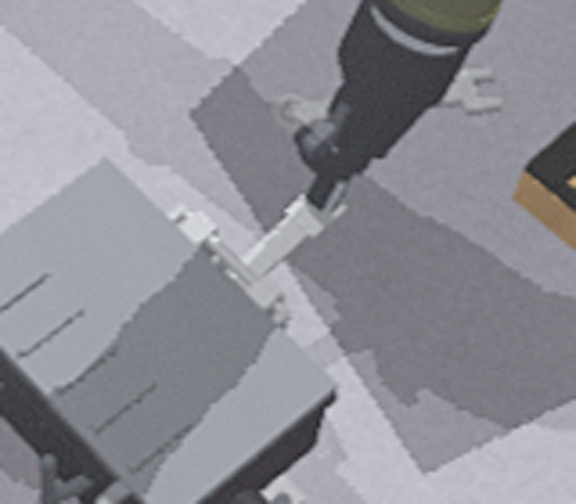

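Call:
step_arm([
  [[0,0.2,-0.8,-2,-0.5,0,0],[0,0.3,-1.6,-3.8,-1,0,0],[-0.1,0.5,-2.5,-5.8,-1.4,0,0],[-0.1,0.6,-3.3,-7.7,-1.9,0,0],[-0.1,0.7,-4.2,-9.2,-2.2,0,0],[-0.1,0.7,-5.0,-10.7,-2.5,0,0]],
])

```text
time_s: 20.15
eef_pos: [0.537, 0.1639, 0.1335]
orientation: [0.267, 0.957, 0.11, 0.029]
wrist_force: [0.9, -0.1, 1.7]
width: -0.002
```

```bash
python3 - <<'E'
from h import *
plan([arc(-15,31,82),arc(-25,34,82),arc(-35,37,82),arc(-43,40,82),arc(-47,40,82)])
shot('scene','s11');im=cv2.imread('pics/s11.png')[180:320,290:450]; a=cv2.resize(im,None,fx=3.6,fy=3.6,interpolation=2)
cv2.imwrite('pics/s11c.png',a)
E
```

```text
t 20.15 F housing [-0.9  0.3  1.7] tip(h,mm) [   0.4 -168.7   71. ] width -0.0
(0, np.float64(-168.2), np.float64(73.8), 31) -> [0.06, -0.05, 0.29] [0.2, -0.2, -0.4]
(0, np.float64(-163.3), np.float64(60.3), 34) -> [0.1, -0.22, -1.27] [-2.7, -0.8, -0.4]
(0, np.float64(-156.2), np.float64(48.0), 37) -> [0.19, -0.61, -2.72] [-5.6, -1.5, -0.4]
(0, np.float64(-149.0), np.float64(39.1), 40) -> [0.28, -1.02, -3.85] [-8.6, -2.1, -0.4]
(0, np.float64(-144.9), np.float64(35.0), 40) -> [0.37, -1.42, -4.26] [-8.6, -2.1, -0.4]
```

View pics/s11c.png

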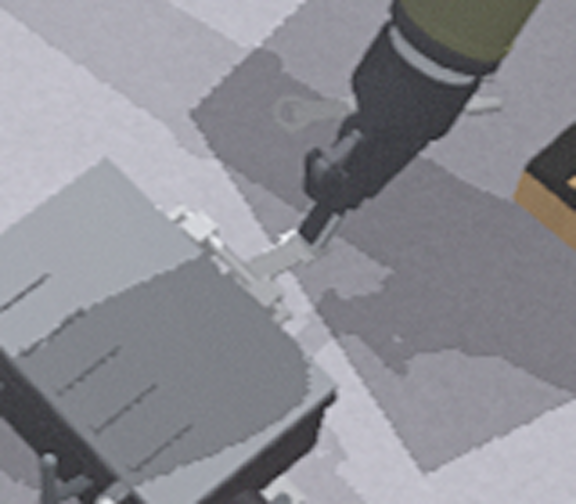

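Call:
step_arm([
  [[0.1,-0.1,-0.6,-1.4,-0.4,0,0],[0.1,-0.2,-1.3,-2.7,-0.8,0,0],[0.2,-0.4,-2.0,-4.2,-1.1,0,0],[0.2,-0.6,-2.7,-5.6,-1.5,0,0],[0.2,-0.8,-3.3,-7.1,-1.8,0,0],[0.3,-1.0,-3.8,-8.6,-2.1,0,0]],
])

```text
time_s: 20.95
eef_pos: [0.5391, 0.1548, 0.0942]
orientation: [0.341, 0.933, 0.107, 0.037]
wrist_force: [-11.9, 15.1, 26.9]
width: -0.005
```

```bash
python3 - <<'E'
from h import *
plan([arc(-43,40,82),arc(-47,40,82)])
shot('scene','s12');im=cv2.imread('pics/s12.png')[180:320,290:450]; a=cv2.resize(im,None,fx=3.6,fy=3.6,interpolation=2)
cv2.imwrite('pics/s12c.png',a)
E
```

```text
t 20.95 F housing [  8.3 -17.3  26.9] tip(h,mm) [   0.2 -150.    38.4] width -0.01
(0, np.float64(-149.0), np.float64(39.1), 40) -> [0.06, -0.11, 0.08] [0.2, -0.2, -0.5]
(0, np.float64(-144.9), np.float64(35.0), 40) -> [0.15, -0.51, -0.33] [0.2, -0.2, -0.5]
```

View pics/s12c.png

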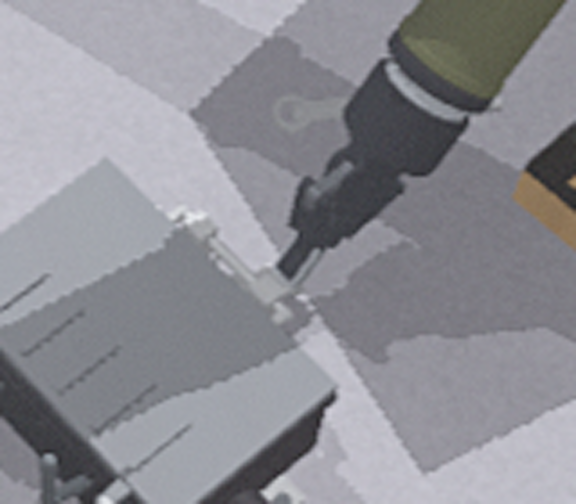

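The lever is on its stop (33 N reaction). I'll back off along the tool axis and check that it stays.

```bash
python3 - <<'E'
from h import *
plan([(0,-190,87,40),(0,-230,180,20),(0,-230,260,0)])
E
```

```text
t 21.0 F housing [ 4.1 -6.1 13.7] tip(h,mm) [   0.3 -150.5   38.7] width 0.0
(0, -190, 87, 40) -> [-0.8, 3.84, 4.85] [0.3, -0.2, -0.5]
(0, -230, 180, 20) -> [-1.2, 5.6, 15.42] [19.8, 4.3, -0.6]
(0, -230, 260, 0) -> [-0.65, 3.16, 23.86] [39.3, 8.8, -0.6]
```

Call:
step_arm([
  [[-0.3,1.2,1.5,0,0,0,0],[-0.7,3,3.8,0,0,0,0],[-1.2,5,6.5,3,0.7,0,0],[-1.5,5.5,11,10,2,0,0],[-4,6,15,19,4,0,0],[-9,7,18,28,6,0,0],[-14,8,20,37,8,0,0],[-14,8,20,39,8.5,0,0],[-14,8,20,39,8.5,0,0]],
])

```text
time_s: 22.12
eef_pos: [0.399, 0.2342, 0.2948]
orientation: [0.003, 0.994, 0.113, 0.004]
wrist_force: [0.1, -0.6, 0.4]
width: 0.003
```

```bash
python3 - <<'E'
from h import *
plan([])
for n in('scene','top'):
    p,d=shot(n,n+'13'); i=cam(n)
    r=(200,310,300,410) if n=='scene' else (190,270,230,340)
    im=cv2.imread(f'pics/{n}13.png')[r[0]:r[1],r[2]:r[3]]; cv2.imwrite(f'pics/{n}13c.png',cv2.resize(im,None,fx=5,fy=5,interpolation=2))
    v,u=np.mgrid[0:480,0:640]; X=np.stack([(u-i['cx'])/i['fx']*d,(v-i['cy'])/i['fy']*d,d],-1)
    w=(X@rot(i).T+i['xyz']-C).reshape(-1,3)@H*1000
    m=(abs(w[:,0])<10)&(w[:,1]<-112)&(w[:,1]>-185)&(w[:,2]>18)&(w[:,2]<200)
    pf=np.polyfit(w[m,1],w[m,2],1) ; print(n,'lever n',m.sum(),'elev deg',np.degrees(np.arctan(-pf[0])),'min y',np.percentile(w[m,1],2),'min z',np.percentile(w[m,2],2))
    m=(abs(w[:,0])<90)&(w[:,1]<-30)&(w[:,1]>-65)&(w[:,2]>110)&(w[:,2]<170); print('cover z',w[m,2].mean())
    for s in(-1,1):
        m=(w[:,0]*s>24)&(w[:,0]*s<40)&(w[:,1]<-78)&(w[:,1]>-150)&(w[:,2]>105)&(w[:,2]<200)
        print('prong',s,m.sum(),np.percentile(w[m,1],[5,50,95]).round(0),np.percentile(w[m,2],[50,95]).round(0))
E
```

```text
t 22.12 F housing [0.  0.7 0.4] tip(h,mm) [ 119.3 -304.7  221.8] width 0.0
scene lever n 42 elev deg -45.49717731425845 min y -161.51536914385161 min z 26.959513953739474
cover z 142.5137065231335
prong -1 51 [-98. -89. -81.] [138. 142.]
prong 1 51 [-99. -90. -81.] [139. 143.]
top lever n 151 elev deg -44.00808602003286 min y -160.50947637752185 min z 30.7803247819618
cover z 142.0749362166454
prong -1 61 [-99. -90. -82.] [138. 143.]
prong 1 60 [-99. -90. -81.] [138. 143.]
```

View pics/scene13c.png

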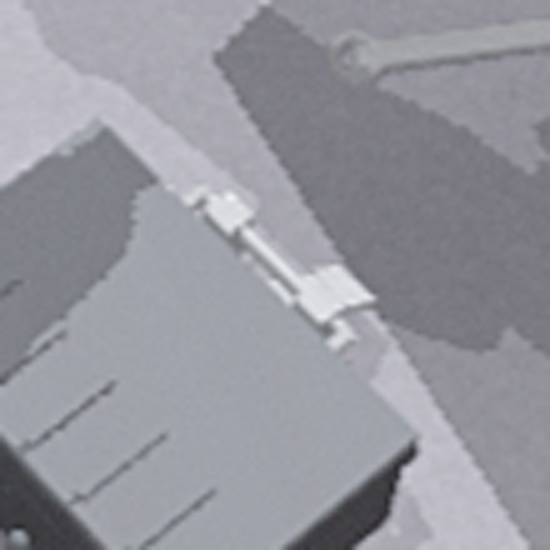

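View pics/top13.png

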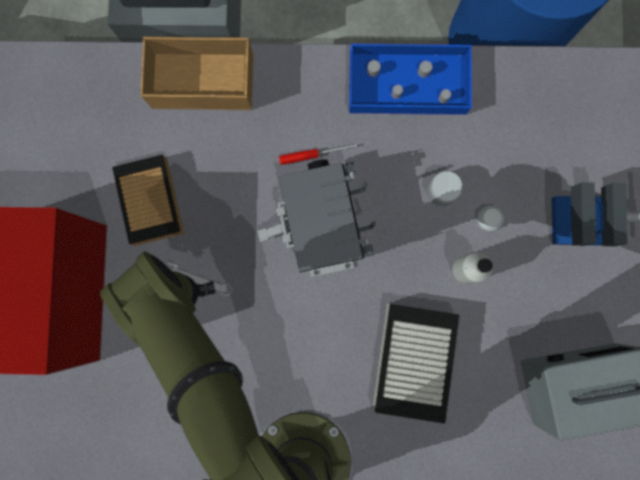

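The lever is at -45° (on its stop), the claw hooks are over the bar, the cover is at 142, and the other objects are unmoved. The robot is touching nothing, so I'll hand in.

```bash
python3 -c "
from h import *
print(order.hand_in())"
```

```text
the job is handed in; nothing more can be done
None
```

The job is done and handed in at about 22 s, in the order asked. The filter is home, the cover is pressed down, the claw is over the keeper bar, and the lever is closed over centre.

- **Filter:** I pressed both ends until they bottomed. The fingertips read about 126 mm at both ends, and the +x end did not give when I pressed it again with 32 N.
- **Cover:** I swung it shut and pressed its latch-side edge down to about 142 mm, where it bottomed at 25 N. In the last pictures it still reads 142.
- **Claw:** I swung it in lightly. Both hooks lie over the keeper bar, with the tops of the prongs pulled down from about 153 to 143 mm.
- **Lever:** I swung it down to its stop, where the reaction was about 33 N. After I let go, the two cameras read 44° and 45° below level, so it stayed closed.

- **Early contact:** the gripper's wide knuckles nudged the cover slightly earlier than I had planned; no force showed and it did no harm.
- **Low force readings:** the -x filter end read only about 6 N while it went down, below the stated 9 to 12 N, but it bottomed at the right height.
- **Bench:** by eye, the last top picture shows the other things on the bench where they were. The spanner and the bearing were partly or wholly hidden by the arm in it, and I did not measure them.

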